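# Close and latch the waffle iron

## Task

Get the waffle iron ready to preheat: lift the wooden spatula off its lower plate and lay it flat in the blue tray without dropping it in, then fold the iron's lid gently all the way down while the red latch still stands open, and last flip the latch over its high point so that it snaps down fully home in its catch. Leave the jug, the syrup bottle and the milk carton standing where they are.

Things in the scene. Friction and masses are not known exactly. Their poses are not given: they have to be found in the camera images.
- iron: Waffle iron, fixed to the counter: a black base 200 mm (its x) by 220 mm (y); origin on the counter under its middle, z up, front (knob, latch) towards its own -x. The flat lower plate lies 80 mm above the counter. The lid is hinged at the rear on a level axis along the iron's y.
- lid (a joint): Angle of the steel lid, rad: 0 closed, growing as it opens up and back (stop at 1.6). 190 mm from hinge axis to front edge, 210 mm wide; closed, its underside is 2 mm and its flat top face 38 mm above the hinge axis. Stiff hinge (0.7 N m), stays where it is left; 1 to 8 N near the front edge moves it. A spatula on the plate stops it from closing.
- lid_hinge (a point): Middle of the lid's hinge axis, fixed on the iron: in the iron's frame at (90, 0, 82) mm. Axes parallel to the iron's.
- lid_front (a point): Middle of the top front edge of the lid, moving with it: closed it is 190 mm ahead (-x) of the hinge axis and 38 mm above it.
- latch (a joint): Angle of the red latch on its pivot on the lid's front, rad: 0 closed, hanging straight down over the base's front (lid down), tip at the catch; 1.57 straight out to the front; 2.5 fully open (start), out and up. A spring drives it from its high point at 1.5 to both ends (0.2 N m per rad): from 2.5, push its outer face over with about 4 N at 55 mm from the pivot; past 1.5 it snaps shut by itself.
- latch_pivot (a point): Pivot of the latch, moving with the lid: 202 mm ahead of the lid's hinge axis and 22 mm above it when closed, in the iron's mid plane; pivot axis level, along the iron's y. Two fixed ears, 8 mm thick, stand beside the latch, reaching 28 mm either side of the mid plane.
- latch_tip (a point): Free end of the latch, 72 mm from the pivot. The latch is a bar 34 mm wide (along the iron's y) and 10 mm thick, centred on the line from pivot to tip.
- catch (a point): Steel catch lug on the base's front under the latch, where the closed latch's tip rests: in the iron's frame at (-115, 0, 36) mm.
- spatula: Loose wooden spatula, 180 mm long, 70 g, lying flat on the iron's lower plate, handle towards the front. Origin on its underside at mid length, x from handle to blade, z up. Handle x from -90 to +25 mm, 22 mm wide and 18 mm thick; blade x from +20 to +90 mm, 60 mm wide and 6 mm thick; flat underside.
- tray: Shallow blue tray fixed on the counter, left or right of the iron: 250 mm (its x) by 120 mm (y), walls 5 mm thick and 18 mm high, floor 5 mm thick. Origin on the counter under its middle, z up.
- jug: Loose steel jug standing beside the iron on the side away from the tray, 100 mm wide with a handle towards its +y, 160 mm high, 0.5 kg. Origin under its middle. To be left alone.
- syrup: Loose amber syrup bottle, 64 mm wide, 180 mm high, standing by one front corner of the iron. Origin under its middle. To be left alone.
- carton: Loose white and blue milk carton, 66 mm square, 190 mm high, standing by the other front corner of the iron. Origin under its middle. To be left alone.
Mind the look-alikes: they are no part of the job. Of the things like the spatula, leave any that is purple, turquoise or yellow; of the rest the smaller one is meant.

How it is judged:
By the outcome, as a careful person would: the job done as asked, in the order asked, and still so for the second after the job is handed in, with the robot touching nothing.
It also fails if it takes over 64 s, if anything falls off the work surface, if the arm or the gripper's body presses on something with over 40 N, if the wrist force passes 120 N, or if a joint passes its speed limit or range.

## Robot

A 6-joint arm with a two-finger parallel gripper is mounted at the origin on the work surface. World frame = base frame: x ahead of the robot, y to its left, z up, the work surface at z = 0. Lengths are in m, angles in rad, forces in N, time in s.
With the tool pointing down it reaches from about 0.275 to 0.725 m from the base axis. Payload 5.6 kg.
Tool frame: the origin (TCP) lies on the mounting face of the last link; the fingertips stand 173 mm ahead of it and the grasp point (between the pads) lies 155 mm ahead of it (arm.nose_length is the distance from the TCP to the fingertips, in m); z points along the fingers, y is the line along which they close (so a half turn about z gives the same grasp; the last joint's range is limited). The gripper opens to 85 mm and grips with 20 to 120 N. Pads are 22 mm wide; open, the fingers measure 114 mm over their backs; the gripper's body (76 mm by 85 mm) begins 54 mm behind the grasp point. The pads swing forward as they close: fully open they stand 13 mm farther back than shut.
Start: joints at [-1.009, 0.255, 0.108, 0, -1.424, -0.285], TCP at [0.15, -0.529, 0.405] pointing down, gripper open.
Joint ranges: [-2.95, 2.95], [-1.21, 1.97], [-1.09, 1.5], [-2.87, 1.71], [-2.94, -0.07], [-3.05, 3.05]. Speed limits (rad/s): [2.57, 2.57, 3.14, 3.14, 3.14, 3.14].

## Interface

Orientations are given as a unit quaternion [w, x, y, z].
In Python, from workcell import arm gives the robot as it stands.
- The arm moves only by the tool apply_moves, never from a script. Its argument "increments" is a list that holds one entry, the list of rows, each a list of 4 numbers: the shift along the tool's x, y, z in cm, then the turn about the tool's z in rad. A call has 1 to 20 rows; each row shifts and turns the commanded pose from where the row before left it, along the tool's axes as they then stand; what a row does not reach is not made up. A row lasts 1/8 s, in which the tool goes at most 62.5 mm and 10.7 degrees, less where a joint would pass 70% of its speed; a pose out of reach is approached as far as the arm can. A call with a gripper value outside its range is refused whole. "gripper" is the closure, from 0 (fully open) to 1 (shut), set as the call begins (left out, the last holds). The fingers move at their own pace and stop on an object; "force" is the grip in N (left out, the last holds). Time passes only in rows, so rows that do not move let the fingers close. It gives the time, the measured TCP pose, the force, the opening and the grip force at its end, in the units of the state.
- arm.sense(): the state, without advancing time (a new reading comes with each control period).
- arm.get_image(name): name is "scene" or "top" or "wrist"; returns (picture, depth): 400x640x3 uint8, red, green, blue; 400x640 float32, m along the optical axis (not along the pixel's ray), 0 where there is no reading.
- arm.camera_model(name): a dict with "vfov" (degrees; the focal length in pixels is half the picture's height over the tangent of half this angle, whatever the lens; pixels are square), "cx", "cy" (the principal point, pixels), "camera_from_world" (4x4, takes a point from world to camera coordinates). Camera axes: x right, y up, looking along -z (the intrinsics and any distortion apply to the point x, -y, -z); pixel columns grow to the right and rows downward; lengths in m; the calibration is good to about 2 mm. A picture is of the moment at which its call begins: read the wrist's pose just before it. camera_model takes no time and is no camera call; for the wrist camera it gives the pose at the moment of the call.
- arm.finish_job(): hands the job in; it is judged then, once.
The state is a dict: "t": time; "joints": joint angles; "qvel": joint speeds; "joint_efforts": joint torques, N m; "ee_pos": TCP position; "eef_rot": TCP orientation; "contact_force": force on the tool from outside, world axes, zero at the start; "wrist_torque": the same for the moment, N m; "opening": finger opening in m; "gripper_force": force on a finger pad.
Only numpy, scipy, OpenCV 4.12 (cv2) and the standard library are available. Lean on these libraries where they do the work, as an engineer would, in place of code of your own. Each camera call takes 0.05 s, during which the arm holds its last target. There are 200 camera calls.

## Working session

There is one attempt and no reset: what is moved stays moved. The work goes in short steps, Python scripts to look and compute and a tool call to move; the robot and the scene stay as the last step left them, time stands still between calls to the robot, and variables do not carry over. Pictures are saved under pics/ and viewed, at most 10 in all, crops included, and the job is handed in when it is done.

Besides the shell and the picture viewer there is one more tool, called after "Call:" as name([rows], argument=value, ...), one row to a line, values as JSON. apply_moves: Moves the arm, as the interface text tells. Its arguments: {"type":"object","properties":{"increments":{"type":"array"},"gripper":{"type":"number"},"force":{"type":"number"}},"required":["increments"]}

```bash
ls; mkdir -p pics; cat > h.py <<'E'
import numpy as np, cv2
from workcell import arm
def grab(n):
    m=arm.camera_model(n); p,d=arm.get_image(n); return p,d,m
def pts(d,m):
    H,W=d.shape; f=H/2/np.tan(np.radians(m['vfov'])/2)
    v,u=np.mgrid[:H,:W]
    c=np.stack([(u-m['cx'])/f*d,-(v-m['cy'])/f*d,-d,np.ones_like(d)],-1)
    return (c@np.linalg.inv(np.array(m['camera_from_world'])).T)[...,:3]
E
python3 - <<'E'
from h import *
for n in ('top','scene'):
    p,d,m=grab(n); cv2.imwrite(f'pics/{n}.png',p[...,::-1]); np.savez(f'{n}.npz',p=p,d=d,P=pts(d,m))
    print(n,{k:v for k,v in m.items() if k!='camera_from_world'},np.linalg.inv(m['camera_from_world'])[:3,3])
print(arm.sense())
E
```

```text
pics
top {'vfov': 49.366753212344406, 'cx': 314.67073537557997, 'cy': 204.26147993293503} [0.37174967 0.02431923 1.26524291]
scene {'vfov': 56.156787365418225, 'cx': 325.05939406260467, 'cy': 198.48407905933007} [0.95527313 0.49487427 0.80877371]
{'t': 0.1, 'joints': array([-1.00936609e+00,  2.55691030e-01,  1.07148836e-01, -4.26370634e-04,
       -1.42390854e+00, -2.84606130e-01]), 'qvel': array([-5.97058530e-05, -1.75338863e-03,  3.68869753e-03,  3.42558066e-03,
       -1.21579241e-03, -8.53799367e-04]), 'joint_efforts': array([-3.83016784e-03, -3.87605453e+01,  2.38471466e+01,  5.37790731e+00,
       -3.80204001e-03,  3.83707871e-06]), 'ee_pos': array([ 0.15034497, -0.52890298,  0.40388955]), 'eef_rot': array([-1.47302026e-04, -1.37939405e-01,  9.90440302e-01,  8.40851430e-04]), 'contact_force': array([-0.24574934,  0.08842986,  0.28754061]), 'wrist_torque': array([-0.04987264,  0.01867383,  0.00562419]), 'gripper_force': 0.0, 'opening': 0.08546178573525558}
```

View pics/top.png

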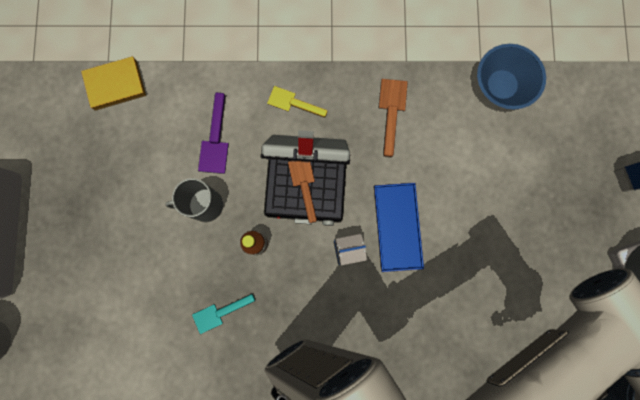

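View pics/scene.png

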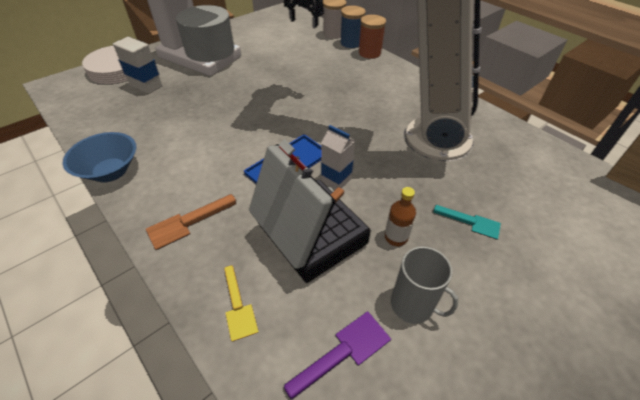

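The top view shows the iron at about (305,185) with its lid standing up at the rear and the red latch at (306,146). The orange spatula lies on the plate from (301,170) to (311,220). The tray is at (400,227), the carton at (350,250), the syrup at (253,242) and the jug at (193,200).

```bash
python3 - <<'E'
from h import *
z=np.load('top.npz'); p,P=z['p'],z['P']
hsv=cv2.cvtColor(p,cv2.COLOR_RGB2HSV)
def m(lo,hi,roi):
    k=cv2.inRange(hsv,lo,hi); o=np.zeros_like(k); a,b,c,d=roi; o[c:d,a:b]=k[c:d,a:b]; return o>0
def rep(n,k):
    q=P[k]; q=q[np.isfinite(q).all(1)]; r=cv2.minAreaRect(q[:,:2].astype(np.float32)*1000)
    print(n,k.sum(),'med',np.median(q,0).round(3),'z',np.percentile(q[:,2],[5,95]).round(3),'rect',np.round(r[0],1),np.round(r[1],1),round(r[2],1)); return q
q=rep('tray',m((105,150,60),(125,255,255),(365,430,175,280)))
sp=m((3,120,80),(18,255,255),(285,325,160,228)); sp[:,:]&=True
q=rep('spat',sp)
i=np.argwhere(sp); 
for lo,hi in((160,170),(170,182),(186,200),(200,212),(212,228)):
    k=sp.copy(); k[:lo]=0;k[hi:]=0
    if k.sum(): print(lo,hi,k.sum(),P[k].mean(0).round(4), np.ptp(P[k],0).round(3))
rep('latch',m((0,150,60),(4,255,255),(290,325,130,162))|m((174,150,60),(180,255,255),(290,325,130,162)))
blk=m((0,0,0),(180,90,75),(258,352,155,225)); q=rep('base',blk)
# iron plate by height
H=P[...,2]; R=np.zeros_like(blk); R[130:228,255:355]=1
k=R&(H>.06)&(H<.095)&(P[...,0]<.6); rep('plate',k)
k=R&(H>.1); rep('lid',k)
R=np.zeros_like(blk);R[230:268,333:372]=1; rep('carton',R&(H>.17))
R=np.zeros_like(blk);R[225:258,235:270]=1; rep('syrup',R&(H>.05))
R=np.zeros_like(blk);R[170:225,160:222]=1; rep('jug',R&(H>.05))
z=np.load('scene.npz'); p2,P2=z['p'],z['P']
hs=cv2.cvtColor(p2,cv2.COLOR_RGB2HSV)
k=(cv2.inRange(hs,(0,150,60),(6,255,255))>0)|(cv2.inRange(hs,(172,150,60),(180,255,255))>0);k[:140]=0;k[175:]=0;k[:,:275]=0;k[:,320:]=0
print('latch scene',k.sum(),P2[k].min(0),P2[k].max(0))
E
python3 -c "
import cv2;a=cv2.imread('pics/top.png')[125:275,230:430];cv2.imwrite('pics/c1.png',cv2.resize(a,None,fx=4,fy=4,interpolation=2))"
```

```text
tray 3494 med [ 0.468 -0.223  0.006] z [0.001 0.018] rect [ 462.6 -125.7] [246.2 311.6] 3.9
spat 816 med [0.594 0.046 0.089] z [0.083 0.101] rect [515.2  31.3] [281.7  61.2] 14.1
160 170 195 [0.6295 0.061  0.1021] [0.275 0.068 1.189]
170 182 271 [0.6035 0.0543 0.0906] [0.249 0.066 1.186]
186 200 111 [0.555  0.0435 0.098 ] [0.037 0.027 0.01 ]
200 212 97 [0.5192 0.0352 0.098 ] [0.031 0.027 0.022]
212 228 80 [0.488  0.0287 0.1124] [0.13  0.022 1.173]
latch 229 med [0.629 0.042 0.308] z [0.287 0.327] rect [506.5  41.2] [269.6  32.2] 0.3
base 3970 med [0.562 0.034 0.08 ] z [0.072 0.259] rect [526.6  52.5] [235.8 294.3] 79.6
plate 2990 med [0.543 0.051 0.08 ] z [0.073 0.086] rect [536.3  48.3] [222.  127.5] 89.5
lid 2331 med [0.628 0.039 0.263] z [0.123 0.342] rect [541.9  48.9] [211.4 335.7] 85.7
carton 266 med [ 0.4   -0.069  0.176] z [0.17  0.193] rect [393.7 -39.2] [ 30.3 132.9] 10.5
syrup 512 med [0.418 0.178 0.125] z [0.081 0.182] rect [412.7 119.2] [197.3  61.9] 84.1
jug 1092 med [0.532 0.349 0.121] z [0.058 0.162] rect [474.5 207.8] [419.2  98.5] 65.5
latch scene 63 [0.62386936 0.05536389 0.28327752] [0.95527313 0.49487427 0.80877371]
```

View pics/c1.png

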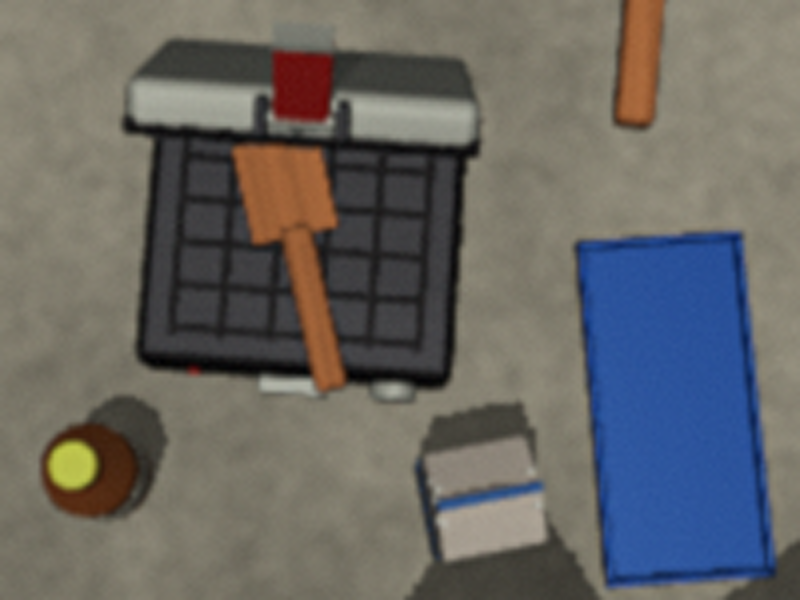

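The crop shows the iron turned a few degrees. Its handle end is at about crop (330,385), the carton sits close to the front right and the latch points up and back. I'll remeasure with the depth dropouts removed.

```bash
python3 - <<'E'
from h import *
z=np.load('top.npz'); p,P,D=z['p'],z['P'],z['d']
hsv=cv2.cvtColor(p,cv2.COLOR_RGB2HSV); H=P[...,2]; ok=(D>.5)
def roi(a,b,c,d): R=np.zeros(D.shape,bool);R[c:d,a:b]=1; return R&ok
def col(*l): return sum((cv2.inRange(hsv,a,b)>0).astype(int) for a,b in l)>0
def rep(n,k):
    k=cv2.morphologyEx(k.astype(np.uint8),cv2.MORPH_OPEN,np.ones((2,2),np.uint8))>0
    q=P[k]; r=cv2.minAreaRect(q[:,:2].astype(np.float32)*1000)
    print(n,len(q),'min',q.min(0).round(3),'max',q.max(0).round(3),'rect',np.round(r[0],1),np.round(r[1],1),round(r[2],1)); return q
rep('tray',roi(365,430,175,280)&col(((105,150,60),(125,255,255)))&(H<.03))
sp=roi(285,325,160,228)&col(((3,120,80),(18,255,255)))
rep('handle',sp&(H>.093)&(H<.11)); rep('blade',sp&(H<.092)&(H>.08)); rep('spat',sp&(H<.11))
k=roi(250,360,150,230)&(H>.06)&(H<.11); rep('plate',k)
# front edge & side edges
q=P[k]; 
for y0 in np.arange(-.04,.14,.02):
    s=q[abs(q[:,1]-y0)<.006]; print(round(y0,2),s[:,0].min().round(4),end=' ')
print()
for x0 in np.arange(.49,.61,.02):
    s=q[(abs(q[:,0]-x0)<.006)&(q[:,2]>.07)]; print(round(x0,2),s[:,1].min().round(4),s[:,1].max().round(4),end=' ')
print()
l=roi(250,360,120,170)&(H>.12)&(P[...,0]>.56)
q=rep('lid',l)
print('top hist z'); 
for y0 in (-.03,0,.08,.11):
    s=q[abs(q[:,1]-y0)<.004]; print(y0,[tuple(v) for v in s[np.argsort(s[:,0])][::3,[0,2]].round(3)])
q=rep('latch',roi(290,325,130,162)&col(((0,150,50),(5,255,255)),((172,150,50),(180,255,255))))
print(q[np.argsort(q[:,0])][::20].round(3))
rep('carton',roi(333,372,230,268)&(H>.17)); rep('syrup',roi(235,270,225,258)&(H>.05)); rep('jug',roi(160,222,170,225)&(H>.14))
z=np.load('scene.npz'); p2,P2=z['p'],z['P']
R=np.zeros(D.shape,bool);R[140:270,245:335]=1
q=P2[R&(z['d']>.3)&(P2[...,2]>.1)&(P2[...,0]>.55)&(P2[...,1]>-.08)&(P2[...,1]<.17)]
c=q.mean(0); u,s,v=np.linalg.svd(q-c,full_matrices=False); print('back face',c,v[2],s)
for _ in range(4):
    e=(q-c)@v[2]; q=q[abs(e)<.006]; c=q.mean(0); u,s,v=np.linalg.svd(q-c,full_matrices=False)
print('back face',len(q),c,v[2],'z',q[:,2].min(),q[:,2].max(),q[:,1].min(),q[:,1].max())
E
```

```text
tray 3486 min [ 0.341 -0.297 -0.004] max [0.593 0.024 1.265] rect [ 459.5 -129.3] [247.5 318.9] 4.0
handle 307 min [ 0.475  0.015 -0.002] max [0.585 0.056 0.104] rect [528.5  35.2] [110.9  21.2] 12.9
blade 464 min [0.372 0.021 0.077] max [0.643 0.09  1.265] rect [513.4  29.1] [277.1  60.6] 14.1
spat 799 min [ 0.372  0.015 -0.002] max [0.643 0.09  1.265] rect [513.5  28.8] [277.1  61.3] 14.0
plate 4488 min [ 0.372 -0.075 -0.004] max [0.651 0.156 1.265] rect [514.8  43.8] [225.2 283.7] 87.0
-0.04 0.4822 -0.02 0.4723 0.0 0.4849 0.02 0.4749 0.04 0.4749 0.06 0.4882 0.08 0.4908 0.1 0.4909 0.12 0.4935 
0.49 -0.0562 0.1309 0.51 -0.0565 0.1589 0.53 -0.0595 0.1589 0.55 -0.0597 0.1566 0.57 -0.0627 0.1538 0.59 -0.0629 0.1545 
lid 2192 min [ 0.372 -0.087 -0.003] max [0.751 0.175 1.265] rect [579.7  -9.1] [340.6 247.8] 26.9
top hist z
-0.03 [(np.float64(0.6), np.float64(0.259)), (np.float64(0.6), np.float64(0.257)), (np.float64(0.602), np.float64(0.26)), (np.float64(0.605), np.float64(0.259)), (np.float64(0.607), np.float64(0.26)), (np.float64(0.609), np.float64(0.261)), (np.float64(0.61), np.floa
[... 4120 characters left out ...]
0.028 0.308]
 [0.63  0.053 0.309]
 [0.633 0.037 0.316]
 [0.635 0.026 0.318]
 [0.637 0.035 0.326]
 [0.64  0.048 0.325]]
carton 233 min [ 0.372 -0.129  0.001] max [0.422 0.024 1.265] rect [392.  -52.3] [ 26.3 158.4] 12.9
syrup 506 min [ 0.372  0.024 -0.004] max [0.447 0.214 1.265] rect [410.9 117.5] [192.6  61.4] 84.9
jug 348 min [ 0.372  0.024 -0.003] max [0.58  0.415 1.265] rect [486. 204.] [414.2  98.7] 71.0
back face [0.66372479 0.06010302 0.20518448] [ 0.92186966 -0.01749589  0.38710492] [4.98700779 4.88272823 0.80457264]
back face 4660 [0.66786684 0.04626012 0.1979066 ] [ 0.9123267  -0.05819451  0.40530654] z 0.10027500213207563 0.30295673782163757 -0.06525982058138313 0.1466737656376248
```

```bash
cat >> h.py <<'E'
from scipy.spatial.transform import Rotation as Ro
def plan(tgt,yaw=None,pose=None):
    "tool-axis shift cm to world TCP target, and turn so that tool y (mod pi) has world angle yaw"
    s=arm.sense(); q=s['eef_rot']; R=Ro.from_quat([q[1],q[2],q[3],q[0]]).as_matrix()
    d=R.T@(np.array(tgt)-s['ee_pos'])*100
    t=0
    if yaw is not None: t=-((yaw-np.arctan2(R[1,1],R[0,1])+np.pi/2)%np.pi-np.pi/2)
    print('shift cm',d.round(2),'turn',round(t,3),'tilt',R[:,2].round(3),'yaw',np.degrees(np.arctan2(R[1,1],R[0,1])).round(1))
E
python3 - <<'E'
from h import *
z=np.load('top.npz'); p,P,D=z['p'],z['P'],z['d']
hsv=cv2.cvtColor(p,cv2.COLOR_RGB2HSV); R=np.zeros(D.shape,bool);R[175:280,365:430]=1
k=R&(D>.5)&(P[...,2]<.03)&(cv2.inRange(hsv,(105,150,60),(125,255,255))>0)
q=P[k];q=q[abs(q[:,2]-.01)<.02]; r=cv2.minAreaRect(q[:,:2].astype(np.float32)*1000); print(r, q.mean(0))
m=arm.camera_model('wrist'); print('wristcam',np.linalg.inv(m['camera_from_world'])[:3,3]-arm.sense()['ee_pos'])
R=np.zeros(D.shape,bool);R[230:268,333:372]=1
q=P[R&(D>.5)&(P[...,2]>.16)&(P[...,2]<.2)]; print('carton',q.min(0),q.max(0))
u=np.radians(12.8); g=np.array([.5285,.0352])+.0075*np.array([np.cos(u),np.sin(u)]); print(g)
plan([*g,.330],u+np.pi/2); 
E
```

```text
((469.16455078125, -221.51377868652344), (246.1857452392578, 119.49021911621094), 3.907996654510498) [ 0.46781288 -0.22336438  0.0066587 ]
wristcam [-0.07197312 -0.01988236 -0.03130257]
carton [ 0.37046309 -0.10728642  0.16002837] [ 0.43068102 -0.03662799  0.19376161]
[0.53581362 0.03686161]
shift cm [-52.54  43.88   7.46] turn 0.053 tilt [-0.001  0.002 -1.   ] yaw 105.9
```

Call:
apply_moves([
  [[-3.28, 2.74, 0, 0], [-3.28, 2.74, 0, 0], [-3.28, 2.74, 0, 0], [-3.28, 2.74, 0, 0], [-3.28, 2.74, 0, 0], [-3.28, 2.74, 0, 0], [-3.28, 2.74, 0, 0], [-3.28, 2.74, 0, 0], [-3.28, 2.74, 0, 0], [-3.28, 2.74, 0, 0], [-3.28, 2.74, 0, 0], [-3.28, 2.74, 0, 0], [-3.28, 2.74, 0, 0], [-3.28, 2.74, 0, 0], [-3.28, 2.74, 0, 0], [-3.28, 2.74, 0, 0], [0, 0, 0, 0.053], [0, 0, 0, 0]],
], gripper=0.3, force=60)

```text
t: 2.35
ee_pos: [0.5354, 0.0364, 0.404]
eef_rot: [-0.001, -0.112, 0.994, -0.0]
contact_force: [-0.3, -0.4, 0.1]
opening: 0.0595
gripper_force: 0.0
```

```bash
python3 - <<'E'
from h import *
p,d,m=grab('wrist'); cv2.imwrite('pics/w1.png',p[...,::-1]); P=pts(d,m)
hsv=cv2.cvtColor(p,cv2.COLOR_RGB2HSV)
k=(cv2.inRange(hsv,(3,120,60),(18,255,255))>0)&(d>.1)&(P[...,2]>.09)&(P[...,2]<.11)&(P[...,0]>.45)&(P[...,0]<.62)&(P[...,1]>-.02)&(P[...,1]<.1)
q=P[k]; print(len(q), cv2.minAreaRect(q[:,:2].astype(np.float32)*1000), np.median(q[:,2]))
k=(cv2.inRange(hsv,(3,120,60),(18,255,255))>0)&(d>.1)&(P[...,2]<.092)&(P[...,2]>.082)&(P[...,0]>.56)&(P[...,0]<.66); print(k.sum(),P[k].mean(0) if k.any() else 0)
plan([.536,.037,.256],np.radians(102.8)); print(arm.sense()['opening'],arm.sense()['t'])
E
```

```text
3347 ((529.8255615234375, 36.908897399902344), (113.33820343017578, 21.55794906616211), 12.830288887023926) 0.09732143523498021
3963 [0.61497976 0.05636625 0.08550744]
shift cm [-0.11  0.08 14.83] turn 0.001 tilt [-0.001 -0.    -1.   ] yaw 102.9
0.0598701201872837 2.4
```

View pics/w1.png

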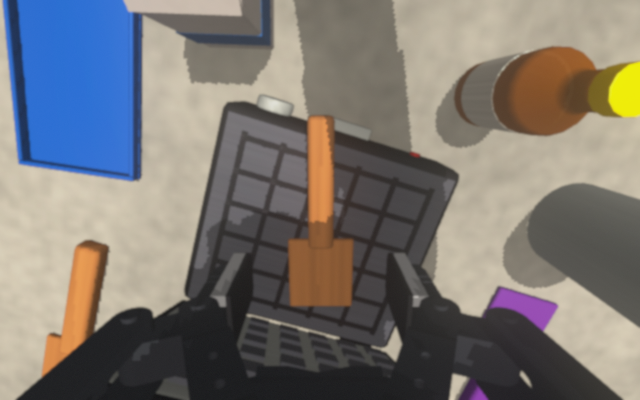

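The wrist view shows the spatula centred between the fingers, with its handle end at (320,118) and its blade at (320,270). Next I go down and grip it.

Call:
apply_moves([
  [[-0.1, 0.22, 2.4, 0], [0, 0, 2.4, 0], [0, 0, 2.4, 0], [0, 0, 2.4, 0], [0, 0, 2.2, 0], [0, 0, 1.5, 0], [0, 0, 1.0, 0], [0, 0, 0.5, 0], [0, 0, 0, 0]],
])

```text
t: 3.52
ee_pos: [0.5359, 0.0384, 0.2568]
eef_rot: [0.0, -0.112, 0.994, -0.0]
contact_force: [0.2, -0.4, 0.4]
opening: 0.06
gripper_force: 0.0
```

Call:
apply_moves([
  [[0, 0, 0, 0], [0, 0, 0, 0], [0, 0, 0, 0], [0, 0, 0, 0], [0, 0, 0, 0], [0, 0, 0, 0]],
], gripper=1.0, force=60)

```text
t: 4.28
ee_pos: [0.5361, 0.0385, 0.2574]
eef_rot: [0.001, -0.112, 0.994, -0.0]
contact_force: [-0.6, 0.7, 5.8]
opening: 0.0202
gripper_force: 61.9
```

Call:
apply_moves([
  [[0, 0, -0.3, 0], [0.3, 0, -0.6, 0], [0.8, 0, -1.2, 0], [1.0, 0, -1.7, 0], [1.0, 0, -1.7, 0], [1.0, 0, -1.7, 0], [1.0, 0, -1.7, 0], [1.0, 0, -1.7, 0], [1.0, 0, -1.7, 0], [0.8, 0, -1.5, 0], [0, 0, -0.6, 0], [0, 0, 0, 0]],
])

```text
t: 5.78
ee_pos: [0.4589, 0.021, 0.4009]
eef_rot: [0.0, -0.112, 0.994, 0.0]
contact_force: [0.4, -0.4, 0.2]
opening: 0.0206
gripper_force: 61.3
```

```bash
python3 - <<'E'
from h import *
s=arm.sense(); print(s['ee_pos'],s['opening'],s['gripper_force'],s['contact_force'])
p,d,m=grab('wrist'); cv2.imwrite('pics/w2.png',p[...,::-1]); P=pts(d,m)
hsv=cv2.cvtColor(p,cv2.COLOR_RGB2HSV)
k=(cv2.inRange(hsv,(3,120,60),(18,255,255))>0)&(d>.1)&(P[...,2]>.15)
q=P[k]; a=np.radians(12.8); u=(q[:,:2]-s['ee_pos'][:2])@[np.cos(a),np.sin(a)]; v=(q[:,:2]-s['ee_pos'][:2])@[-np.sin(a),np.cos(a)]
for c in np.arange(-.1,.14,.015):
    w=abs(u-c)<.004
    if w.sum()>5: print(round(c,3),w.sum(),v[w].mean().round(4),np.ptp(v[w]).round(3),np.median(q[w,2]).round(4))
print(u.min(),u.max())
a=np.radians(3.9); plan([.469-.025*np.cos(a),-.2215-.025*np.sin(a),.396],a+np.pi/2)
E
```

```text
[0.45890251 0.02099646 0.40090304] 0.020588041228767253 61.28978490829468 [ 0.37810935 -0.4116039   0.24381634]
-0.055 1132 0.0007 0.021 0.2409
-0.04 1052 0.0006 0.022 0.2409
-0.025 971 0.0006 0.022 0.2408
-0.01 1103 0.0335 0.181 0.2406
0.005 872 0.0134 0.169 0.2408
0.02 742 0.0003 0.021 0.2407
0.035 663 0.0003 0.021 0.2407
0.05 423 0.0007 0.035 0.2287
-0.06357634879358491 0.05556774822030641
shift cm [  6.86 -23.48   0.43] turn 0.156 tilt [-0.001  0.    -1.   ] yaw 102.8
```

View pics/w2.png

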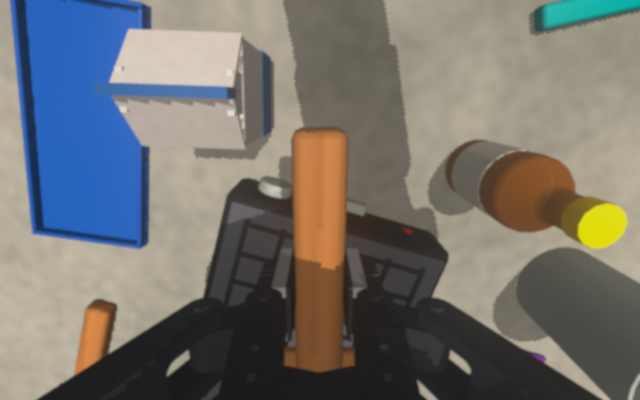

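The wrist view shows the spatula held level and square between the fingers. I carry it over to the tray.

Call:
apply_moves([
  [[0, -1.0, 0, 0], [0, -2.0, 0, 0], [0.5, -3.0, 0, 0], [1.0, -3.2, 0, 0], [1.0, -3.2, 0, 0], [1.0, -3.2, 0, 0], [1.0, -3.2, 0, 0], [1.0, -2.4, 0, 0], [0.9, -1.6, 0, 0], [0.4, -0.7, 0, 0], [0, 0, 0, 0.08], [0, 0, 0, 0.076], [0, 0, 0, 0]],
])

```text
t: 7.45
ee_pos: [0.4447, -0.2233, 0.4004]
eef_rot: [-0.0, -0.034, 0.999, 0.0]
contact_force: [0.2, -0.7, -0.6]
opening: 0.0203
gripper_force: 61.2
```

```bash
python3 - <<'E'
from h import *
p,d,m=grab('wrist'); P=pts(d,m); cv2.imwrite('pics/w3.png',p[...,::-1])
hsv=cv2.cvtColor(p,cv2.COLOR_RGB2HSV)
k=(cv2.inRange(hsv,(105,150,50),(125,255,255))>0)&(d>.1)&(P[...,2]<.03)
q=P[k]; print(len(q),q.min(0),q.max(0)); 
for x0 in (.36,.4,.44,.48):
    w=abs(q[:,0]-x0)<.003; print(x0,q[w,1].min() if w.any() else 0,q[w,1].max() if w.any() else 0)
a=np.radians(3.9); plan([.469-.0265*np.cos(a),-.2215-.0265*np.sin(a),.184],a+np.pi/2)
E
```

```text
10517 [ 0.34153833 -0.28931592  0.00156862] [ 0.54471205 -0.15949643  0.02030336]
0.36 -0.28812483406554074 -0.17224776893632238
0.4 -0.28552360051581327 -0.16945170029398426
0.44 -0.2825901010443886 -0.16717319377532397
0.48 -0.27961811324906904 -0.16470342990143125
shift cm [2.100e-01 1.000e-02 2.164e+01] turn 0.002 tilt [-0.  0. -1.] yaw 94.0
```

Call:
apply_moves([
  [[0.2, -0.1, 1.0, 0], [0, 0, 2.5, 0], [0, 0, 3.0, 0], [0, 0, 3.0, 0], [0, 0, 3.0, 0], [0, 0, 2.5, 0], [0, 0, 2.0, 0], [0, 0, 1.5, 0], [0, 0, 1.0, 0], [0, 0, 0.7, 0], [0, 0, 0.4, 0], [0, 0, 0.4, 0], [0, 0, 0.3, 0], [0, 0, 0.1, 0], [0, 0, 0, 0], [0, 0, 0, 0]],
])

```text
t: 9.5
ee_pos: [0.4428, -0.2245, 0.1868]
eef_rot: [0.0, -0.034, 0.999, -0.0]
contact_force: [-0.8, 0.6, -0.4]
opening: 0.0202
gripper_force: 61.3
```

Call:
apply_moves([
  [[0, 0, 0.1, 0], [0, 0, 0.1, 0], [0, 0, 0.1, 0], [0, 0, 0.0, 0], [0, 0, 0, 0]],
])

```text
t: 10.12
ee_pos: [0.4427, -0.2245, 0.1837]
eef_rot: [-0.0, -0.034, 0.999, -0.0]
contact_force: [-0.4, -0.4, -0.5]
opening: 0.0207
gripper_force: 61.3
```

Call:
apply_moves([
  [[0, 0, 0.05, 0], [0, 0, 0.05, 0], [0, 0, 0, 0], [0, 0, 0, 0]],
])

```text
t: 10.62
ee_pos: [0.4427, -0.2245, 0.1827]
eef_rot: [0.0, -0.034, 0.999, -0.0]
contact_force: [0.3, 0.3, -0.7]
opening: 0.0205
gripper_force: 61.3
```

Call:
apply_moves([
  [[0, 0, 0.05, 0], [0, 0, 0.05, 0], [0, 0, 0, 0], [0, 0, 0, 0]],
])

```text
t: 11.12
ee_pos: [0.4427, -0.2244, 0.1824]
eef_rot: [0.0, -0.034, 0.999, -0.0]
contact_force: [-2.1, 1.4, 6.1]
opening: 0.0201
gripper_force: 62.2
```

Call:
apply_moves([
  [[0, 0, 0, 0], [0, 0, 0, 0], [0, 0, 0, 0], [0, 0, 0, 0]],
], gripper=0.5)

```text
t: 11.62
ee_pos: [0.4427, -0.2245, 0.1816]
eef_rot: [-0.0, -0.034, 0.999, 0.0]
contact_force: [0.1, -0.3, 0.7]
opening: 0.0428
gripper_force: 0.0
```

Call:
apply_moves([
  [[0, 0, -0.5, 0], [0, 0, -1.0, 0], [0, 0, -2.0, 0], [0, 0, -3.0, 0], [0, 0, -4.0, 0], [0, 0, -4.0, 0], [0, 0, -4.0, 0], [0, 0, -3.0, 0], [0, 0, -3.0, 0], [0, 0, -2.0, 0], [0, 0, 0, 0]],
])

```text
t: 13.0
ee_pos: [0.4426, -0.2245, 0.4489]
eef_rot: [0.002, -0.034, 0.999, -0.001]
contact_force: [-0.1, 0.7, -0.7]
opening: 0.0429
gripper_force: 0.0
```

```bash
python3 - <<'E'
from h import *
p,d,m=grab('wrist'); P=pts(d,m); cv2.imwrite('pics/w4.png',p[...,::-1])
hsv=cv2.cvtColor(p,cv2.COLOR_RGB2HSV)
k=(cv2.inRange(hsv,(3,120,60),(18,255,255))>0)&(d>.1)&(P[...,2]<.05)&(abs(P[...,1]+.22)<.08)&(P[...,0]<.56)
q=P[k]; print(len(q),q.min(0),q.max(0),cv2.minAreaRect(q[:,:2].astype(np.float32)*1000))
h=q[q[:,0]<.46]; print('handle z slope',np.polyfit(h[:,0],h[:,2],1), 'blade z',np.median(q[(q[:,0]>.50)],0))
ix=np.array([.998,-.065]);iy=np.array([.065,.998]);hg=np.array([.677,.040])
print('behind lid', hg+.010*ix+.06*iy)
plan([*(hg+.03*ix+.06*iy),.47],np.radians(86.3))
E
```

```text
3483 [ 0.38132763 -0.24855942  0.00776914] [ 0.55763359 -0.18905247  0.02526563] ((469.5242614746094, -222.6170654296875), (175.779296875, 55.81610107421875), 4.21775484085083)
handle z slope [0.00269713 0.02138123] blade z [ 0.52764536 -0.21890395  0.01059242]
behind lid [0.69088 0.09923]
shift cm [-28.96  30.34  -2.21] turn 0.132 tilt [ 0.002  0.    -1.   ] yaw 93.9
```

View pics/w4.png

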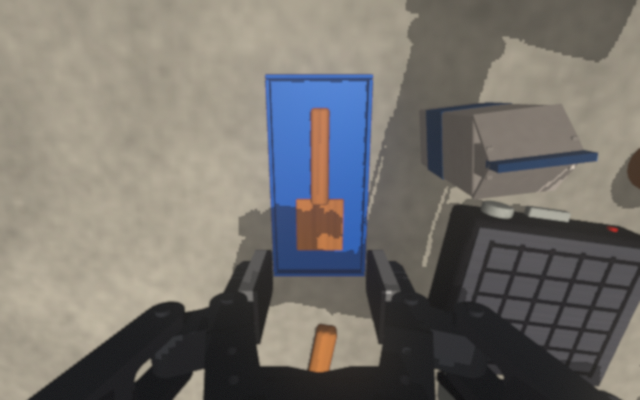

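The wrist view shows the spatula lying flat in the middle of the tray, with its handle at (320,110) and its blade at (320,225). Now I shut the gripper and go round behind the lid.

Call:
apply_moves([
  [[0, 1.5, -1.0, 0], [0, 3.0, -1.5, 0], [0, 4.0, 0, 0], [0, 4.0, 0, 0], [0, 4.0, 0, 0], [0, 4.0, 0, 0], [0, 4.0, 0, 0], [0, 4.0, 0, 0], [-1.5, 2.0, 0, 0.0], [-3.0, 0, 0, 0], [-4, 0, 0, 0], [-4, 0, 0, 0], [-4, 0, 0, 0], [-4, 0, 0, 0], [-3, 0, 0, 0], [-1.7, 0, 0, 0], [0, 0, 0, 0.066], [0, 0, 0, 0.066], [0, 0, 0, 0]],
], gripper=1.0)

```text
t: 15.42
ee_pos: [0.674, 0.0969, 0.4708]
eef_rot: [-0.001, 0.032, 0.999, -0.0]
contact_force: [-0.3, 0.1, -0.1]
opening: 0.0004
gripper_force: 0.0
```

```bash
python3 - <<'E'
from h import *
print(arm.sense()['opening'])
ix=np.array([.998,-.065]);iy=np.array([.065,.998]);hg=np.array([.677,.040])
plan([*(hg+.003*ix+.06*iy),.418],np.radians(86.3))
p,d,m=grab('scene'); cv2.imwrite('pics/s2.png',cv2.resize(p[60:300,170:470,::-1],None,fx=2.4,fy=2.4))
E
```

```text
0.0004075472020571012
shift cm [-0.98  0.34  5.28] turn 0.001 tilt [-0.001 -0.001 -1.   ] yaw 86.3
```

View pics/s2.png

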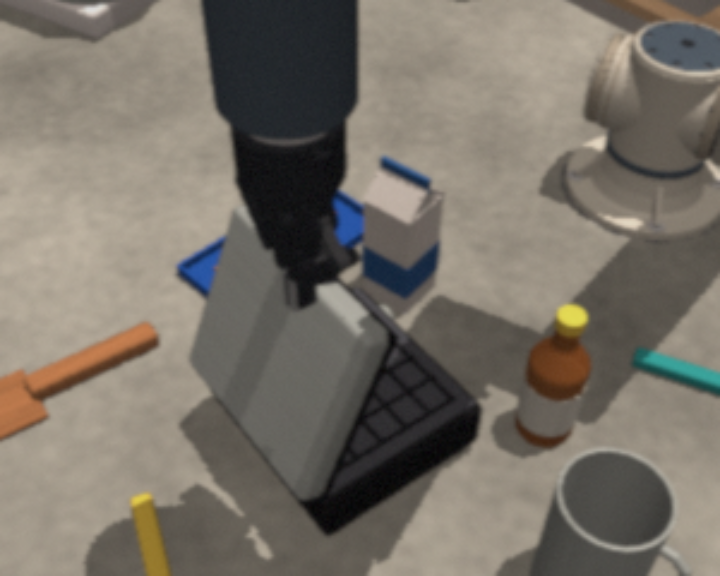

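The scene view shows the fingertips just over the lid's top rear edge. I'll shift further left to keep the gripper body clear of the latch, and work out the arc for closing the lid.

```bash
python3 - <<'E'
import numpy as np
t=1.153*(1-np.linspace(0,1,37)); r=.16
f=r*np.cos(t)-.038*np.sin(t); z=r*np.sin(t)+.038*np.cos(t)
F=np.round(f*100,1);Z=np.round(-z*100,1)
print([[round(a,1),0,round(b,1),0] for a,b in zip(np.diff(F),np.diff(Z))])
E
```

```text
[[np.float64(0.5), 0, np.float64(0.1), 0], [np.float64(0.5), 0, np.float64(0.2), 0], [np.float64(0.6), 0, np.float64(0.1), 0], [np.float64(0.5), 0, np.float64(0.2), 0], [np.float64(0.5), 0, np.float64(0.1), 0], [np.float64(0.5), 0, np.float64(0.2), 0], [np.float64(0.4), 0, np.float64(0.2), 0], [np.float64(0.5), 0, np.float64(0.2), 0], [np.float64(0.5), 0, np.float64(0.3), 0], [np.float64(0.5), 0, np.float64(0.2), 0], [np.float64(0.4), 0, np.float64(0.3), 0], [np.float64(0.5), 0, np.float64(0.2), 0], [np.float64(0.4), 0, np.float64(0.3), 0], [np.float64(0.4), 0, np.float64(0.3), 0], [np.float64(0.4), 0, np.float64(0.4), 0], [np.float64(0.5), 0, np.float64(0.3), 0], [np.float64(0.4), 0, np.float64(0.3), 0], [np.float64(0.3), 0, np.float64(0.4), 0], [np.float64(0.4), 0, np.float64(0.4), 0], [np.float64(0.4), 0, np.float64(0.3), 0], [np.float64(0.3), 0, np.float64(0.4), 0], [np.float64(0.4), 0, np.float64(0.4), 0], [np.float64(0.3), 0, np.float64(0.5), 0], [np.float64(0.3), 0, np.float64(0.4), 0], [np.float64(0.3), 0, np.float64(0.4), 0], [np.float64(0.3), 0, np.float64(0.5), 0], [np.float64(0.3), 0, np.float64(0.4), 0], [np.float64(0.2), 0, np.float64(0.5), 0], [np.float64(0.3), 0, np.float64(0.4), 0], [np.float64(0.2), 0, np.float64(0.5), 0], [np.float64(0.2), 0, np.float64(0.5), 0], [np.float64(0.2), 0, np.float64(0.5), 0], [np.float64(0.2), 0, np.float64(0.5), 0], [np.float64(0.1), 0, np.float64(0.5), 0], [np.float64(0.2), 0, np.float64(0.5), 0], [np.float64(0.1), 0, np.float64(0.5), 0]]
```

Call:
apply_moves([
  [[-0.4, 1.2, 0, 0], [-0.3, 1.2, 0, 0], [0, 0, 1.0, 0], [0, 0, 2.0, 0], [0, 0, 1.8, 0], [0, 0, 0.6, 0], [0, 0, 0, 0], [0.5, 0, 0, 0], [0.5, 0, 0, 0], [0.4, 0, 0, 0], [0.3, 0, 0, 0], [0, 0, 0, 0]],
])

```text
t: 16.98
ee_pos: [0.6648, 0.1215, 0.4179]
eef_rot: [0.0, 0.032, 0.999, 0.0]
contact_force: [-0.1, 0.3, -0.0]
opening: -0.0
gripper_force: 0.0
```

Call:
apply_moves([
  [[0.4, 0, 0.1, 0], [0.5, 0, 0.2, 0], [0.6, 0, 0.1, 0], [0.5, 0, 0.2, 0], [0.5, 0, 0.1, 0], [0.5, 0, 0.2, 0], [0.4, 0, 0.2, 0], [0.5, 0, 0.2, 0]],
])

```text
t: 17.98
ee_pos: [0.6258, 0.1241, 0.4045]
eef_rot: [-0.0, 0.032, 0.999, 0.0]
contact_force: [1.3, 0.8, 3.8]
opening: 0.0002
gripper_force: 1.5
```

Call:
apply_moves([
  [[0.5, 0, 0.3, 0], [0.5, 0, 0.2, 0], [0.4, 0, 0.3, 0], [0.5, 0, 0.2, 0], [0.4, 0, 0.3, 0], [0.4, 0, 0.3, 0], [0.4, 0, 0.4, 0], [0.5, 0, 0.3, 0], [0.4, 0, 0.3, 0], [0.3, 0, 0.4, 0], [0.4, 0, 0.4, 0], [0.4, 0, 0.3, 0]],
])

```text
t: 19.48
ee_pos: [0.575, 0.1273, 0.3672]
eef_rot: [-0.0, 0.032, 0.999, -0.0]
contact_force: [1.0, 0.0, 1.8]
opening: 0.0001
gripper_force: 0.5
```

Call:
apply_moves([
  [[0.3, 0, 0.4, 0], [0.4, 0, 0.4, 0], [0.3, 0, 0.5, 0], [0.3, 0, 0.4, 0], [0.3, 0, 0.4, 0], [0.3, 0, 0.5, 0], [0.3, 0, 0.4, 0], [0.2, 0, 0.5, 0], [0.3, 0, 0.4, 0], [0.2, 0, 0.5, 0]],
])

```text
t: 20.72
ee_pos: [0.5461, 0.1291, 0.3234]
eef_rot: [-0.0, 0.032, 0.999, -0.0]
contact_force: [0.3, -0.2, 1.7]
opening: 0.0002
gripper_force: 0.3
```

Call:
apply_moves([
  [[0.2, 0, 0.5, 0], [0.2, 0, 0.4, 0], [0.2, 0, 0.4, 0], [0.1, 0, 0.4, 0], [0.1, 0, 0.4, 0], [0.1, 0, 0.3, 0], [0, 0, 0.2, 0], [0, 0, 0.1, 0], [0, 0, 0.1, 0], [0, 0, 0, 0]],
])

```text
t: 21.98
ee_pos: [0.5373, 0.1297, 0.2957]
eef_rot: [0.0, 0.032, 0.999, -0.0]
contact_force: [-0.4, 0.2, -0.1]
opening: 0.0001
gripper_force: 0.0
```

Call:
apply_moves([
  [[0, 0, 0.1, 0], [0, 0, 0.1, 0], [0, 0, 0.1, 0], [0, 0, 0.1, 0], [0, 0, 0, 0]],
])

```text
t: 22.6
ee_pos: [0.5372, 0.1297, 0.2934]
eef_rot: [0.001, 0.032, 0.999, 0.0]
contact_force: [-5.2, -0.1, 11.0]
opening: -0.0
gripper_force: 5.3
```

Call:
apply_moves([
  [[0, 0, -0.5, 0], [0, 0, -1.5, 0], [0, 0, -3.0, 0], [0, 0, -4.0, 0], [0, 0, -3.0, 0], [0, 0, -1.0, 0], [0, -2.5, 0, 0], [0, -3.5, 0, 0], [0, -1.8, 0, 0], [0, 0, 0, 0]],
])

```text
t: 23.85
ee_pos: [0.5322, 0.051, 0.4214]
eef_rot: [-0.0, 0.033, 0.999, -0.0]
contact_force: [0.9, 0.6, 0.5]
opening: 0.0002
gripper_force: 0.0
```

```bash
python3 - <<'E'
from h import *
for n in ('wrist','top'):
    p,d,m=grab(n); P=pts(d,m); 
    if n=='wrist': cv2.imwrite('pics/w5.png',p[...,::-1])
    hsv=cv2.cvtColor(p,cv2.COLOR_RGB2HSV)
    k=((cv2.inRange(hsv,(0,150,50),(4,255,255))|cv2.inRange(hsv,(174,150,50),(180,255,255)))>0)&(d>.05)&(P[...,2]>.06)&(P[...,2]<.25)&(abs(P[...,0]-.45)<.08)&(abs(P[...,1]-.05)<.05)
    q=P[k]; print(n,len(q)); 
    if len(q): print(q.min(0),q.max(0),np.median(q,0))
    l=(d>.05)&(P[...,2]>.09)&(P[...,2]<.15)&(P[...,0]>.5)&(P[...,0]<.62)&(P[...,1]>.08)&(P[...,1]<.13)
    q=P[l]
    if len(q)>50:
        A=np.c_[q[:,0],q[:,1],np.ones(len(q))]; print('lid plane',np.linalg.lstsq(A,q[:,2],rcond=None)[0],np.median(q[:,2]))
plan([.4754,.0531,.35],np.radians(86.3))
E
```

```text
wrist 2422
[0.43411448 0.03788227 0.11155323] [0.47566666 0.07072744 0.16510143] [0.4490764  0.0553126  0.14768897]
lid plane [-2.48192210e-05  2.86568559e-04  1.19536801e-01] 0.11955508606858445
top 167
[0.4357518  0.03911771 0.11031033] [0.47626284 0.07046739 0.16859441] [0.45517431 0.05451976 0.14181957]
lid plane [-0.02416053  0.00923246  0.13212619] 0.12043857182357554
shift cm [ 5.69 -0.27  7.14] turn 0.0 tilt [-0.001  0.    -1.   ] yaw 86.3
```

View pics/w5.png

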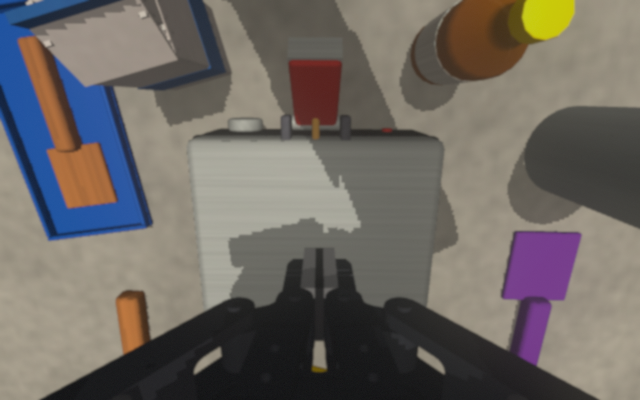

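The wrist view shows the lid closed flat, the latch still open at (315,90), and the ears at (286,127) and (346,127). I bring the fingertips behind the latch.

Call:
apply_moves([
  [[1.0, -0.2, 1.0, 0], [1.5, 0, 2.0, 0], [1.5, 0, 2.5, 0], [0.1, 0, 2.5, 0], [0, 0, 1.8, 0], [0, 0, 0.8, 0], [0, 0, 0.2, 0], [0, 0, 0, 0], [0.5, 0, 0, 0], [0.8, 0, 0, 0], [0.6, 0, 0, 0], [0.4, 0, 0, 0], [0.2, 0, 0, 0]],
])

```text
t: 25.58
ee_pos: [0.466, 0.0542, 0.3138]
eef_rot: [0.0, 0.032, 0.999, 0.0]
contact_force: [-0.1, 0.0, 0.1]
opening: -0.0
gripper_force: 0.0
```

Now at (20, 36) mm from the pivot, I push over in an arc.

Call:
apply_moves([
  [[0.5, 0, 0.2, 0], [0.5, 0, 0.3, 0], [0.5, 0, 0.4, 0], [0.4, 0, 0.4, 0], [0.4, 0, 0.5, 0], [0.3, 0, 0.5, 0], [0.2, 0, 0.5, 0]],
])

```text
t: 26.45
ee_pos: [0.4377, 0.0558, 0.2849]
eef_rot: [-0.001, 0.032, 0.999, -0.0]
contact_force: [0.9, -0.3, 0.8]
opening: -0.0002
gripper_force: 0.4
```

Call:
apply_moves([
  [[0.1, 0, 0.5, 0], [0, 0, 0.5, 0], [0, 0, 0.5, 0], [0, 0, 0.5, 0], [0, 0, 0.5, 0], [0, 0, 0.4, 0], [0, 0, 0, 0], [0, 0, 0, 0]],
])

```text
t: 27.45
ee_pos: [0.4375, 0.056, 0.2568]
eef_rot: [0.0, 0.032, 0.999, 0.0]
contact_force: [0.3, -1.0, 0.1]
opening: -0.0002
gripper_force: 0.0
```

Call:
apply_moves([
  [[0, 0, -1.0, 0], [0, 0, -2.0, 0], [0, 0, -3.0, 0], [0, 0, -4.0, 0], [0, 0, -4.0, 0], [0, 0, -3.0, 0], [0, 0, -1.0, 0], [0, 0, 0, 0]],
])

```text
t: 28.45
ee_pos: [0.4373, 0.056, 0.4369]
eef_rot: [0.0, 0.032, 0.999, 0.0]
contact_force: [0.5, 0.8, -0.3]
opening: -0.0
gripper_force: 0.0
```

```bash
python3 - <<'E'
from h import *
p,d,m=grab('wrist'); P=pts(d,m); cv2.imwrite('pics/w6.png',p[...,::-1])
print(np.linalg.inv(m['camera_from_world'])[:3,3])
hsv=cv2.cvtColor(p,cv2.COLOR_RGB2HSV)
k=((cv2.inRange(hsv,(0,130,40),(5,255,255))|cv2.inRange(hsv,(173,130,40),(180,255,255)))>0)&(d>.05)&(abs(P[...,0]-.45)<.08)&(abs(P[...,1]-.05)<.04)
q=P[k]; print(len(q))
if len(q): print(q.min(0),q.max(0)); print(q[np.argsort(q[:,2])][::max(1,len(q)//12)].round(3))
E
```

```text
[0.36267626 0.06103846 0.40557683]
480
[0.46942244 0.0376989  0.03855943] [0.47383331 0.06830844 0.09571853]
[[0.472 0.062 0.039]
 [0.47  0.042 0.044]
 [0.472 0.061 0.05 ]
 [0.471 0.061 0.055]
 [0.47  0.047 0.06 ]
 [0.472 0.065 0.065]
 [0.472 0.065 0.07 ]
 [0.471 0.058 0.075]
 [0.471 0.057 0.079]
 [0.474 0.068 0.083]
 [0.471 0.055 0.087]
 [0.471 0.061 0.091]]
```

View pics/w6.png

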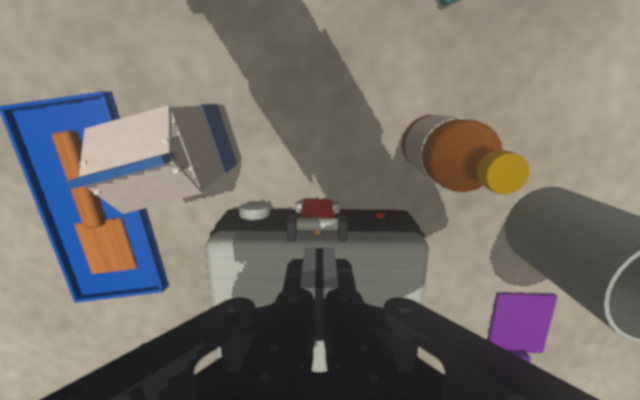

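The wrist view shows the latch at (318,208) hanging straight down. Its face stays at x ≈ 0.471 from z 0.04 to 0.09, so it's home. The lid is flat, the spatula is in the tray, and the carton and syrup are still standing.

```bash
python3 -c "
from workcell import arm
print(arm.finish_job())"
```

```text
the job is handed in; nothing more can be done
None
```

I laid the spatula flat in the blue tray, closed the lid gently with the latch still open, then snapped the latch home; I left the jug, syrup bottle and milk carton alone and handed the job in at about 28.5 s.

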